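# Close the analyser's cover and start the measurement

## Robot

A 7-joint arm with a two-finger parallel gripper is mounted at the origin on the work surface. World frame = base frame: x ahead of the robot, y to its left, z up, the work surface at z = 0. Lengths are in m, angles in rad, forces in N, time in s.
With the tool pointing down it reaches from about 0.4 to 0.85 m from the base axis. Payload 4.5 kg.
Tool frame: the origin (TCP) lies midway between the tips of the shut fingers; the grasp point (between the pads) lies 19 mm behind it; z points along the fingers, y is the direction in which the jaws open and shut (so a half turn about z gives the same grasp; the last joint's range is limited). The gripper opens to 88 mm and grips with 3 to 60 N. Pads are 18 mm wide; open, the fingers measure 123 mm over their backs; the gripper's body (75 mm by 187 mm) begins 45 mm behind the grasp point.
Start: joints at [-1.146, 0.689, -0.195, 1.565, 0.157, 0.902, -0.215], TCP at [0.238, 0.578, 0.239] pointing down, gripper open.
Joint ranges: [-3.01, 3.01], [-0.46, 2.08], [-1.47, 1.51], [0.13, 2.56], [-1, 4.14], [0.04, 2.09], [-2.66, 2.66]. Speed limits (rad/s): [2.57, 2.57, 3.14, 3.14, 3.14, 3.14, 3.14].

## Interface

Orientations are given as a unit quaternion [x, y, z, w].
In Python, from plant import r gives the robot as it stands. The module is installed in compiled form; this text tells all that it offers.
- The arm moves only by the tool carry_out, never from a script. Its argument "commands" is a list of rows, each a list of 6 numbers: the shift along the tool's x, y, z in m, then the turn, a rotation vector about the tool's x, y, z in degrees. In form: [[dx, dy, dz, wx, wy, wz], ...]. A call has 1 to 12 rows; each row is the pose to reach, as a shift and turn from the pose commanded when the call began, along the tool's axes at that moment; what a row does not reach only later rows make up. A row lasts 1/10 s, in which the tool goes at most 50 mm and 8.59 degrees, less where a joint would pass 70% of its speed; a pose out of reach is approached as far as the arm can. A call with a gripper value outside its range is refused whole. "fingers" is the closure in counts, from 0 (fully open) to 255 (shut), set as the call begins (left out, the last holds). The fingers move at their own pace and stop on an object; "grip_force" is the grip in N (left out, the last holds). Time passes only in rows, so rows that repeat a pose let the fingers close. It gives the time, the measured TCP pose, the force and the opening at its end, in the units of the state.
- r.get_state(): the state, without advancing time (a new reading comes with each control period).
- r.snapshot(name): name is "scene" or "top" or "wrist"; returns a dict with "img" (400x640x3 uint8, blue, green, red), "intrinsics" (3x3 intrinsics, pixels), "extrinsics" (4x4, takes a point from camera to world coordinates); the wrist camera has in their place "tool_from_camera" (4x4, takes a point from camera to tool coordinates, whose origin is the TCP and whose axes are the flange's). Camera axes: x right, y down, z forward; pixel columns grow to the right and rows downward; lengths in m; the calibration is good to about 2 mm. A picture is of the moment at which its call begins: read the wrist's pose just before it. There is no depth.
- r.finish_job(): hands the job in, once; it reports no verdict.
Trained networks look in a picture, given as the dict that the camera call returned (one of the last four; its "shot" number tells which), for a name from the list of things; names that differ only in an ending like _2 or _b are one class to them, and where a whole thing is asked for, a point or a joint stands for the part that bears it (a point fixed in the world has none). Each returns a list of dicts, best first, with "p" (0 to 1); they miss things now and then, are a little off and sometimes report something else, mostly with a low value. They report only what shows in the picture. A call takes as long as a camera call. They do not tell look-alikes from the thing itself.
- r.spot_in(picture, label): "xyz" ([x, y, z] in m, in world coordinates, good to about 4 mm: the middle of the surface that is visible of it).
- r.spot_point(picture, label): "xyz" ([x, y, z] in m, in world coordinates, good to about 4 mm: a listed point, or the origin of a listed thing).
The state is a dict: "clock": time; "q": joint angles; "qd": joint speeds; "joint_torque": joint torques, N m; "tool_pos": TCP position; "eef_rot": TCP orientation; "contact_force": force on the tool from outside, world axes, zero at the start; "moment": the same for the moment, N m; "opening": opening from 0.0 (shut) to 1.0 (fully open).
Only numpy, scipy, OpenCV 4.12 (cv2) and the standard library are available. Lean on these libraries where they do the work, as an engineer would, in place of code of your own. Each camera call takes 0.05 s, during which the arm holds its last target.

## Task

Start a measurement on the bench analyser: slide its clear cover fully home over the sample dish, and if it stops short because its hidden catch is holding, press the orange release button right down and slide it again. Only with the cover fully closed, press the green membrane key firmly until it switches, hold it about a second and let go, without overloading it. Do not press the grey or red key, and leave the sample dish and the brass weight where they are.

Things in the scene. Friction and masses are not known exactly. Their poses are not given: they have to be found in the camera images.
- analyser_top (a point): Bench analyser: fixed white box 275 x 390 mm (x, y), 50 mm high. This point: middle of its top deck. Axes: z up, +y the way the cover closes, -x to its front edge, where (100 mm to -x) the release button (135 mm to -y), three keys (45 mm to -y, 5 and 55 mm to +y, order varies) and a display lie. Sample pan: 45 mm to +x, 60 to +y. A fixed grey end wall, 126 mm above the bench, stands 141 mm to +y.
- cover (a joint): Clear sliding draught cover, 150 x 150 mm, roof 126 mm above the bench, running along the analyser's +y. Value in m: 0 = fully open, 0.170 = closed against its stop, over the sample. Starts at 0 to 0.012; about 1.5 N of friction; stays where left. A catch hidden inside may hold it or not, which cannot be seen: if held, it stops hard at about 0.019; else it slides all the way.
- cover_grip (a point): Middle of the blue grip bar on the cover's roof: 100 mm long (analyser's x), 14 mm thick (y), 30 mm high; this point is 15 mm below its top and 15 mm above the roof, 141 mm above the bench. Axes parallel to the analyser's; it travels with the cover.
- release_top (a point): Centre of the top of the round orange release button, 30 mm across, 16 mm above the deck (66 mm above the bench) when up. It goes straight down 10 mm to its stop at about 4 to 5 N and springs back. Pressed right down once, it frees the hidden catch, which then stays free; pressing it when the cover is not held does no harm.
- release (a joint): Travel of the orange release button in m: 0 = up, 0.010 = right down.
- key_green_top (a point): Centre of the top of the green START membrane key: flat square pad 34 x 34 mm, top 4 mm above the deck (54 mm above the bench). It moves straight down and hardly at all, so press by force: 2 N before it yields, switches at 5 N (1.0 mm down), 7.5 N at its stop (1.8 mm). More than 35 N damages it.
- key_green (a joint): How far the green key is pressed, in m: 0 = up, switched beyond 0.001, stop at 0.0018; springs back.
- key_grey_top (a point): Centre of the top of the grey membrane key, same size and feel as the green one. Not to be pressed.
- key_grey (a joint): How far the grey key is pressed, in m (0 = up).
- key_red_top (a point): Centre of the top of the red membrane key, same size and feel as the green one. Not to be pressed.
- key_red (a joint): How far the red key is pressed, in m (0 = up).
- sample_mid (a point): Middle of the sample: a loose shallow steel dish 90 mm across and 18 mm high holding a white filter disc, lying on the analyser's sample pan (60 mm above the bench). Stays where it is.
- weight_mid (a point): Middle of a small loose brass calibration weight, 30 mm across and 42 mm high, standing on the deck near its +y edge. Stays where it is.
Not all that is in view belongs to the job. Of the things like the part that bears weight_mid, leave any that is pink or purple; of the rest the larger one is meant.

How it is judged:
By the outcome, as a careful person would: the job done as asked, in the order asked, and still so for the second after the job is handed in, with the robot touching nothing.
It also fails if it takes over 72 s, if anything falls off the work surface, if the arm or the gripper's body presses on something with over 40 N, if the wrist force passes 120 N, or if a joint passes its speed limit or range.

## Working session

There is one attempt and no reset: what is moved stays moved. The work goes in short steps, Python scripts to look and compute and a tool call to move; the robot and the scene stay as the last step left them, time stands still between calls to the robot, and variables do not carry over. Pictures are saved under pics/ and viewed, and the job is handed in when it is done.

Besides the shell and the picture viewer there is one more tool, called after "Emit:" as name(argument=value, ...) on one line, values as JSON. carry_out: Moves the arm, as the interface text tells. Its arguments: {"type":"object","properties":{"commands":{"type":"array","items":{"type":"array","items":{"type":"number"}}},"fingers":{"type":"number"},"grip_force":{"type":"number"}},"required":["commands"]}

```bash
mkdir -p pics; ls; cat > h.py <<'E'
import numpy as np,cv2
from plant import r
from scipy.spatial.transform import Rotation as R
def proj(s,p):
    T=np.linalg.inv(s["extrinsics"]);c=T[:3,:3]@np.array(p)+T[:3,3];u=s["intrinsics"]@c;return u[:2]/u[2]
def st():
    s=r.get_state();print("t",round(s["clock"],2),"pos",np.round(s["tool_pos"],4),"R",np.round(R.from_quat(s["eef_rot"]).as_matrix(),3).tolist(),"F",np.round(s["contact_force"],2),"op",round(s["opening"],3));return s
E
python3 - <<'E'
from h import *
s=st()
L=["analyser_top","cover_grip","release_top","key_green_top","key_grey_top","key_red_top","sample_mid","weight_mid"]
for n in["top","scene"]:
    p=r.snapshot(n);cv2.imwrite(f"pics/{n}0.png",p["img"])
    for l in L:
        print(n,l,[(np.round(d["xyz"],4).tolist(),round(d["p"],2)) for d in r.spot_point(p,l)][:3])
print(r.get_state()["clock"])
E
```

```text
pics
t 0.0 pos [0.2379 0.5773 0.2379] R [[-0.925, 0.381, -0.001], [0.381, 0.925, -0.002], [-0.0, -0.002, -1.0]] F [ 0.27  0.31 -0.53] op 1.001
top analyser_top [([0.606, -0.0026, 0.0505], 0.85)]
top cover_grip [([0.6675, -0.0984, 0.1416], 0.89), ([0.5131, -0.0671, 0.0543], 0.31)]
top release_top [([0.5331, -0.1524, 0.0682], 0.67)]
top key_green_top [([0.5003, -0.0168, 0.0536], 0.72)]
top key_grey_top [([0.4973, 0.0312, 0.049], 0.89)]
top key_red_top [([0.514, -0.0686, 0.0551], 0.7)]
top sample_mid []
top weight_mid [([0.6246, 0.1705, 0.0696], 0.74), ([0.6396, 0.2582, 0.0195], 0.73), ([0.581, 0.2642, 0.015], 0.42)]
scene analyser_top [([0.6065, -0.0067, 0.0492], 0.97)]
scene cover_grip [([0.6656, -0.1026, 0.1378], 0.64)]
scene release_top [([0.5228, -0.154, 0.0641], 0.5)]
scene key_green_top [([0.5077, -0.018, 0.055], 0.63)]
scene key_grey_top [([0.4996, 0.0325, 0.0506], 0.56)]
scene key_red_top []
scene sample_mid [([0.6396, 0.0608, 0.0671], 0.74)]
scene weight_mid [([0.6409, 0.2564, 0.0172], 0.98), ([0.6194, 0.1685, 0.0696], 0.88), ([0.6934, 0.2767, 0.0158], 0.74)]
0.9
```

View pics/top0.png

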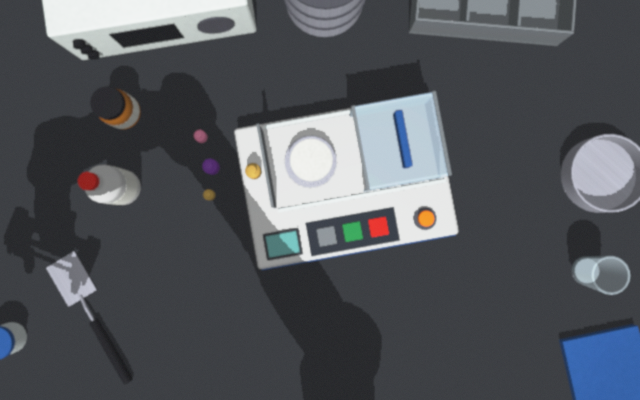

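View pics/scene0.png

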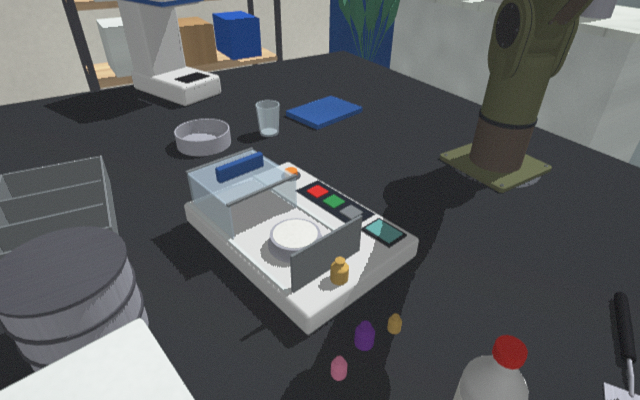

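The top view (left = +y, up = +x) shows the green key at about (353,231), between grey (327,236) and red (379,227). The orange button is at (426,218), the blue grip at (403,139), and the weight stands on the deck at (253,171), beyond the wall. Next I'll segment these by colour and fit the analyser's pose.

```bash
cat >> h.py <<'E'
def back(s,uv,z):
    d=s["extrinsics"][:3,:3]@(np.linalg.inv(s["intrinsics"])@np.array([uv[0],uv[1],1.]));o=s["extrinsics"][:3,3];return o+d*(z-o[2])/d[2]
def blob(img,lo,hi,box):
    h=cv2.cvtColor(img,cv2.COLOR_BGR2HSV);m=cv2.inRange(h,np.array(lo),np.array(hi));k=np.zeros_like(m);x0,y0,x1,y1=box;k[y0:y1,x0:x1]=m[y0:y1,x0:x1]
    n,l,s,c=cv2.connectedComponentsWithStats(k);i=1+np.argmax(s[1:,4]);return c[i],s[i],l==i
def fit(A,W): # W = R(yaw)A+t
    a=A-A.mean(0);w=W-W.mean(0);y=np.arctan2((a[:,0]*w[:,1]-a[:,1]*w[:,0]).sum(),(a*w).sum());c,s=np.cos(y),np.sin(y);Rm=np.array([[c,-s],[s,c]]);t=W.mean(0)-Rm@A.mean(0);return y,Rm,t
E
python3 - <<'E'
from h import *
p=r.snapshot("top");im=p["img"]
sp={"green":((45,80,60),(85,255,255),(340,215,368,245),.054),"red":((0,120,80),(6,255,255),(365,212,395,242),.054),"orange":((8,150,100),(20,255,255),(410,200,442,235),.066),"grip":((100,150,50),(125,255,255),(385,100,420,175),.156)}
W={}
for k,(lo,hi,b,z) in sp.items():
    c,s,m=blob(im,lo,hi,b);W[k]=back(p,c,z);print(k,c,s,np.round(W[k],4))
    if k=="grip":
        ys,xs=np.nonzero(m);P=np.array([back(p,(x,y),z)[:2] for x,y in zip(xs,ys)]);e,v=np.linalg.eigh(np.cov(P.T));print("grip axis",v[:,1],np.degrees(np.arctan2(v[1,1],v[0,1])),4*np.sqrt(e)*.87)
A=np.array([[-100,5],[-100,-45],[-100,-135]])/1e3
y,Rm,t=fit(A,np.array([W[k][:2] for k in["green","red","orange"]]))
print(np.degrees(y),t,"res",(A@Rm.T+t-np.array([W[k][:2] for k in["green","red","orange"]]))*1e3)
for n,a in dict(pan=(45,60),wall=(0,141),grip=(45,-110)).items(): print(n,t+Rm@np.array(a)/1e3)
print("grip local",Rm.T@(W["grip"][:2]-t))
print("cam",p["extrinsics"][:3,3])
E
```

```text
green [352.17015707 231.29057592] [342 221  22  22 382] [ 0.5054 -0.0172  0.054 ]
red [378.14696486 226.53674121] [369 217  20  20 313] [ 0.5139 -0.0666  0.054 ]
orange [425.66183575 217.81642512] [418 210  16  16 207] [ 0.5295 -0.1544  0.066 ]
grip [402.29156627 138.66987952] [395 111  16  56 415] [ 0.6649 -0.0983  0.156 ]
grip axis [-0.98705495 -0.16038245] -170.77090412347334 [0.01279418 0.09575061]
9.988190741160249 [ 0.60463009 -0.00460858] res [[-0.10018364  0.21485811]
 [ 0.03862393  0.33135064]
 [ 0.0615597  -0.54620875]]
pan [0.63854133 0.06228706]
wall [0.58017431 0.13425435]
grip [ 0.66802702 -0.10513634]
grip local [ 0.0430637  -0.10270374]
cam [0.52447208 0.04801599 1.04366576]
```

```bash
cat >> h.py <<'E'
YAW=np.radians(9.8);T0=np.array([.6046,-.0046])
RA=np.array([[np.cos(YAW),-np.sin(YAW)],[np.sin(YAW),np.cos(YAW)]])
def a2w(x,y,z): return np.r_[T0+RA@np.array([x,y]),z]
def w2a(p): return np.r_[RA.T@(np.array(p[:2])-T0),p[2]]
# tool goal: y along analyser +y, z down => x = y cross z
yv=np.r_[RA@[0,1],0];zv=np.array([0,0,-1.]);GR=np.c_[np.cross(yv,zv),yv,zv]
def goto(p):
    s=r.get_state();Rc=R.from_quat(s["eef_rot"]).as_matrix();print("now local",np.round(w2a(s["tool_pos"])*1e3,1),"F",np.round(s["contact_force"],2),"t",round(s["clock"],2))
    print("shift mm",np.round(Rc.T@(p-s["tool_pos"])*1e3,1),"turn",np.round(np.degrees(R.from_matrix(Rc.T@GR).as_rotvec()),2))
E
python3 - <<'E'
from h import *
goto(a2w(44,-145,.238));print(a2w(44,-145,.238))
E
```

```text
now local [-262.1  636.4  238.8] F [0.75 0.83 0.03] t 0.95
shift mm [-1.150361e+05 -9.967840e+04 -1.630000e+01] turn [ 1.000e-02  0.000e+00 -3.219e+01]
[  68.64292491 -135.39952732    0.238     ]
```

Local units were in mm, so I'll fix the scale.

```bash
sed -i 's/RA@np.array(\[x,y\]),z\]/RA@np.array([x,y])\/1e3,z]/' h.py
python3 - <<'E'
from h import *
goto(a2w(44,-145,.238));print(a2w(44,-145,.238))
E
```

```text
now local [-262.1  636.4  238.8] F [0.75 0.83 0.03] t 0.95
shift mm [-675.3 -498.3    0.7] turn [ 1.000e-02  0.000e+00 -3.219e+01]
[ 0.67263832 -0.13999493  0.238     ]
```

Emit:
carry_out(commands=[[-0.675,-0.498,0,0,0,-32.2],[-0.675,-0.498,0,0,0,-32.2],[-0.675,-0.498,0,0,0,-32.2],[-0.675,-0.498,0,0,0,-32.2],[-0.675,-0.498,0,0,0,-32.2],[-0.675,-0.498,0,0,0,-32.2],[-0.675,-0.498,0,0,0,-32.2],[-0.675,-0.498,0,0,0,-32.2],[-0.675,-0.498,0,0,0,-32.2],[-0.675,-0.498,0,0,0,-32.2],[-0.675,-0.498,0,0,0,-32.2],[-0.675,-0.498,0,0,0,-32.2]], fingers=255)

```text
clock: 2.15
tool_pos: [0.5498, 0.0626, 0.239]
eef_rot: [-0.085, 0.996, 0.0, 0.0]
contact_force: [0.6, 0.1, 0.3]
opening: 0.002
```

```bash
python3 - <<'E'
from h import *
goto(a2w(44,-145,.238));st()
E
```

```text
now local [-42.6  75.6 239. ] F [0.57 0.07 0.29] t 2.15
shift mm [ -86.6 -220.6    1. ] turn [ 0.01  0.04 -0.  ]
t 2.15 pos [0.5498 0.0626 0.239 ] R [[-0.985, -0.17, 0.001], [-0.17, 0.985, 0.0], [-0.001, 0.0, -1.0]] F [0.57 0.07 0.29] op 0.002
```

Emit:
carry_out(commands=[[-0.087,-0.221,0,0,0,0],[-0.087,-0.221,0,0,0,0],[-0.087,-0.221,0,0,0,0],[-0.087,-0.221,0,0,0,0],[-0.087,-0.221,0,0,0,0],[-0.087,-0.221,0,0,0,0],[-0.087,-0.221,0,0,0,0]])

```text
clock: 2.85
tool_pos: [0.672, -0.1388, 0.2381]
eef_rot: [-0.085, 0.996, 0.0, -0.0]
contact_force: [-0.4, 0.3, -0.5]
opening: 0.007
```

```bash
python3 - <<'E'
from h import *
goto(a2w(44,-145,.138));st()
for n in["wrist","scene"]:
    p=r.snapshot(n);cv2.imwrite(f"pics/{n}1.png",p["img"])
E
```

```text
now local [  43.6 -143.7  238.1] F [-0.41  0.3  -0.52] t 2.85
shift mm [ -0.5  -1.4 100.1] turn [ 0.05 -0.03 -0.09]
t 2.85 pos [ 0.672  -0.1388  0.2381] R [[-0.986, -0.169, -0.001], [-0.169, 0.986, 0.001], [0.001, 0.001, -1.0]] F [-0.41  0.3  -0.52] op 0.007
```

View pics/wrist1.png

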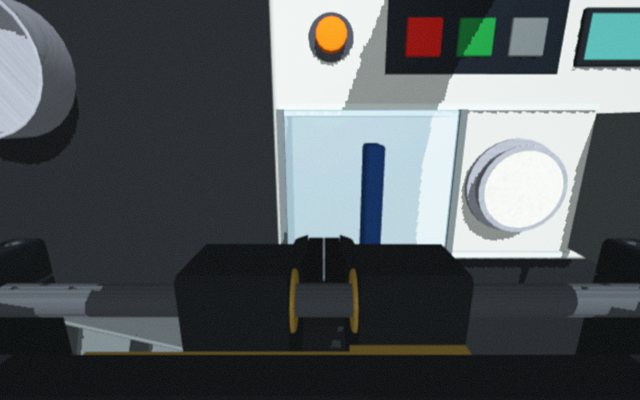

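View pics/scene1.png

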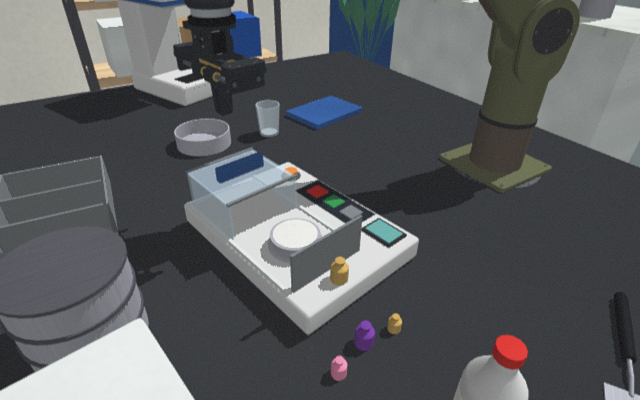

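The wrist view shows the shut fingers behind (−y of) the blue grip bar (372,190), clear of it, with the cover still open. Now descending.

Emit:
carry_out(commands=[[0,-0.001,0.05,0,0,0],[0,-0.001,0.085,0,0,0],[0,-0.001,0.1,0,0,0],[0,-0.001,0.1,0,0,0],[0,-0.001,0.1,0,0,0]])

```text
clock: 3.45
tool_pos: [0.6734, -0.1383, 0.1403]
eef_rot: [-0.086, 0.996, 0.0, 0.001]
contact_force: [-0.5, 0.1, -0.1]
opening: 0.004
```

Emit:
carry_out(commands=[[0,0.005,0,0,0,0],[0,0.01,0,0,0,0],[0,0.015,0,0,0,0],[0,0.02,0,0,0,0],[0,0.022,0,0,0,0],[0,0.022,0,0,0,0]])

```text
clock: 4.05
tool_pos: [0.6688, -0.1172, 0.139]
eef_rot: [-0.086, 0.996, 0.0, 0.0]
contact_force: [1.4, 0.7, 0.2]
opening: 0.01
```

```bash
python3 - <<'E'
from h import *
goto(a2w(44,-145,.138))
for n in["scene"]:
    p=r.snapshot(n);cv2.imwrite(f"pics/{n}2.png",p["img"][100:300,150:450].repeat(2,0).repeat(2,1))
E
```

```text
now local [  44.1 -121.8  139. ] F [1.44 0.69 0.17] t 4.05
shift mm [  0.1 -23.2   1. ] turn [0.   0.03 0.03]
```

View pics/scene2.png

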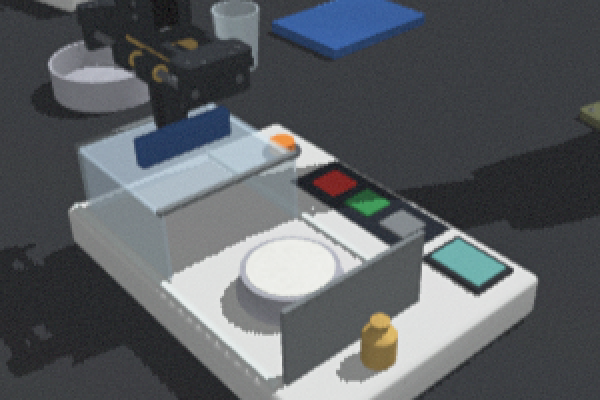

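The fingers are right behind the bar, near contact. Pushing slowly through the catch zone.

Emit:
carry_out(commands=[[0,0.003,0,0,0,0],[0,0.006,0,0,0,0],[0,0.008,0,0,0,0],[0,0.008,0,0,0,0]])

```text
clock: 4.5
tool_pos: [0.6672, -0.11, 0.1386]
eef_rot: [-0.086, 0.996, -0.0, -0.0]
contact_force: [0.7, -2.5, 0.3]
opening: 0.003
```

Emit:
carry_out(commands=[[0,0.002,0,0,0,0],[0,0.004,0,0,0,0],[0,0.004,0,0,0,0]])

```text
clock: 4.8
tool_pos: [0.667, -0.1096, 0.1387]
eef_rot: [-0.084, 0.996, -0.003, 0.0]
contact_force: [2.3, -7.9, -0.9]
opening: 0.003
```

Emit:
carry_out(commands=[[0,0.002,0,0,0,0],[0,0.004,0,0,0,0],[0,0.004,0,0,0,0]])

```text
clock: 5.1
tool_pos: [0.6669, -0.1093, 0.1388]
eef_rot: [-0.083, 0.997, -0.005, 0.001]
contact_force: [3.7, -12.1, -1.9]
opening: 0.005
```

Emit:
carry_out(commands=[[0,0.002,0,0,0,0],[0,0.004,0,0,0,0],[0,0.004,0,0,0,0]])

```text
clock: 5.4
tool_pos: [0.6668, -0.109, 0.1389]
eef_rot: [-0.082, 0.997, -0.007, 0.001]
contact_force: [5.1, -17.1, -2.7]
opening: 0.007
```

It stopped hard at 17 N with the grip about 12 mm on from its start (value ≈ 0.019), so the catch is holding. Backing off and going to the release button.

Emit:
carry_out(commands=[[0,-0.02,0,0,0,0],[0,-0.035,0,0,0,0],[0,-0.035,-0.03,0,0,0],[0,-0.035,-0.06,0,0,0],[0,-0.035,-0.06,0,0,0]])

```text
clock: 5.9
tool_pos: [0.674, -0.1312, 0.2031]
eef_rot: [-0.086, 0.996, 0.0, 0.004]
contact_force: [-0.2, 0.4, 0.1]
opening: 0.006
```

```bash
python3 - <<'E'
from h import *
st();goto(a2w(-100,-135,.1))
p=r.snapshot("top");im=p["img"]
c,s,m=blob(im,(100,150,50),(125,255,255),(340,90,430,185));print(s,w2a(back(p,c,.156))*1e3)
E
```

```text
t 5.9 pos [ 0.674  -0.1312  0.2031] R [[-0.985, -0.171, 0.008], [-0.171, 0.985, 0.002], [-0.008, 0.0, -1.0]] F [-0.23  0.37  0.05] op 0.006
now local [  46.8 -136.6  203.1] F [-0.23  0.37  0.05] t 5.9
shift mm [147.6   1.6 101.9] turn [0.01 0.47 0.03]
[394 149   9  19 113] [ 11.85953704 -89.60425876 156.        ]
```

Emit:
carry_out(commands=[[0.05,0,0,0,0,0],[0.1,0,0,0,0,0],[0.146,0.001,0,0,0,0],[0.146,0.001,0.04,0,0,0],[0.146,0.001,0.08,0,0,0],[0.146,0.001,0.1,0,0,0],[0.146,0.001,0.1,0,0,0],[0.146,0.001,0.1,0,0,0]])

```text
clock: 6.75
tool_pos: [0.5268, -0.1556, 0.0983]
eef_rot: [-0.086, 0.996, 0.001, -0.001]
contact_force: [0.4, -0.9, 0.7]
opening: 0.007
```

```bash
python3 - <<'E'
from h import *
st();goto(a2w(-100,-135,.066))
p=r.snapshot("wrist");cv2.imwrite(f"pics/w3.png",p["img"])
p=r.snapshot("scene");cv2.imwrite(f"pics/s3.png",p["img"][100:300,150:450].repeat(2,0).repeat(2,1))
E
```

```text
t 6.75 pos [ 0.5268 -0.1556  0.0983] R [[-0.985, -0.171, -0.001], [-0.171, 0.985, 0.001], [0.001, 0.001, -1.0]] F [ 0.36 -0.91  0.74] op 0.007
now local [-102.4 -135.5   98.3] F [ 0.36 -0.91  0.74] t 6.75
shift mm [-2.4  0.5 32.3] turn [ 0.08 -0.07  0.05]
```

View pics/w3.png

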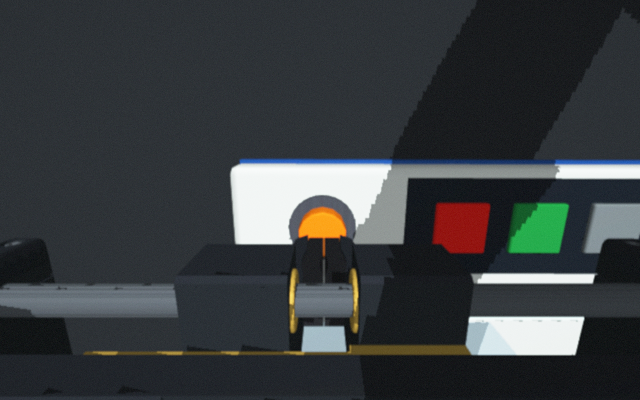

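View pics/s3.png

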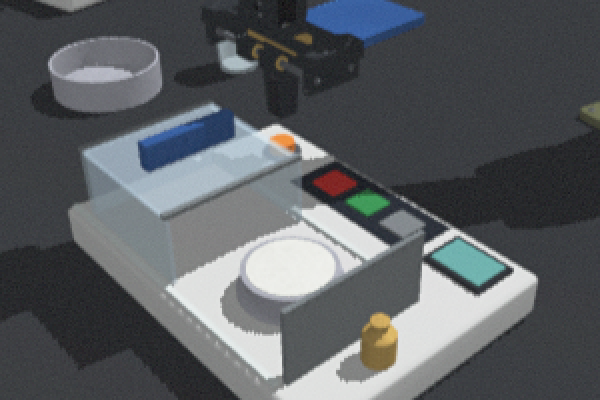

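The button (323,222) is centred beneath the fingertips. Pressing.

Emit:
carry_out(commands=[[-0.001,0,0.02,0,0,0],[-0.001,0,0.03,0,0,0],[-0.001,0,0.036,0,0,0],[-0.001,0,0.042,0,0,0],[-0.001,0,0.047,0,0,0],[-0.001,0,0.047,0,0,0]])

```text
clock: 7.45
tool_pos: [0.5284, -0.1561, 0.0558]
eef_rot: [-0.086, 0.996, -0.001, 0.001]
contact_force: [-8.1, 1.3, 35.8]
opening: -0.0
```

Emit:
carry_out(commands=[[0,0,0.003,0,0,0],[0,0,0.005,0,0,0],[0,0,0.005,0,0,0]])

```text
clock: 7.75
tool_pos: [0.5285, -0.1561, 0.055]
eef_rot: [-0.086, 0.996, -0.002, 0.002]
contact_force: [-15.4, 4.0, 74.9]
opening: 0.005
```

The vertical stiffness is about 8 N/mm, so that press was harder than needed (75 N, under the 120 N wrist limit). The button is right down, so I'm releasing it now and will use much smaller steps on the key.

Emit:
carry_out(commands=[[0,0,-0.02,0,0,0],[0,0,-0.06,0,0,0],[0,0,-0.1,0,0,0],[0,0,-0.145,0,0,0],[0,0,-0.145,0,0,0]])

```text
clock: 8.25
tool_pos: [0.5319, -0.1565, 0.1973]
eef_rot: [-0.085, 0.996, -0.001, 0.006]
contact_force: [0.6, 0.4, 0.1]
opening: 0.005
```

```bash
python3 - <<'E'
from h import *
st();goto(a2w(44,-134,.138))
p=r.snapshot("scene");cv2.imwrite(f"pics/s4.png",p["img"][100:300,150:450].repeat(2,0).repeat(2,1))
E
```

```text
t 8.25 pos [ 0.5319 -0.1565  0.1973] R [[-0.985, -0.17, 0.011], [-0.17, 0.985, -0.002], [-0.011, -0.004, -1.0]] F [0.62 0.41 0.15] op 0.005
now local [ -97.5 -137.3  197.3] F [0.62 0.41 0.15] t 8.25
shift mm [-140.8    3.6   60.9] turn [-0.22  0.62 -0.02]
```

View pics/s4.png

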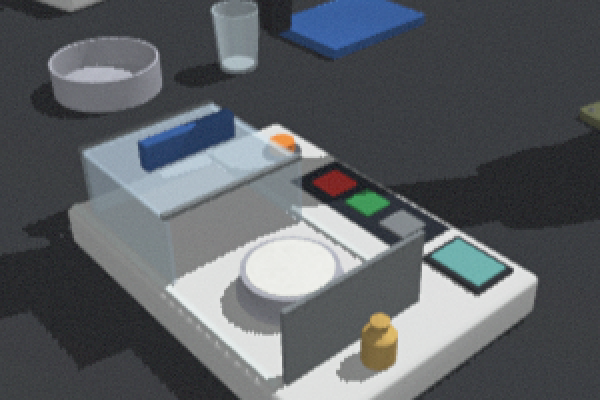

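The button has sprung back and nothing else has moved. Back behind the grip bar.

Emit:
carry_out(commands=[[-0.05,-0.003,0,0,0,0],[-0.1,-0.003,0,0,0,0],[-0.144,-0.003,0,0,0,0],[-0.144,-0.003,0.03,0,0,0],[-0.144,-0.003,0.057,0,0,0],[-0.144,-0.003,0.057,0,0,0],[-0.144,-0.003,0.057,0,0,0]])

```text
clock: 9.0
tool_pos: [0.6696, -0.1345, 0.1336]
eef_rot: [-0.086, 0.996, 0.0, -0.001]
contact_force: [-0.2, -1.3, 0.6]
opening: 0.006
```

```bash
python3 - <<'E'
from h import *
st();goto(a2w(44,-114,.138));p=r.snapshot("scene");cv2.imwrite(f"pics/s5.png",p["img"][100:300,150:450].repeat(2,0).repeat(2,1))
E
```

```text
t 9.0 pos [ 0.6696 -0.1345  0.1336] R [[-0.985, -0.171, -0.003], [-0.171, 0.985, 0.0], [0.003, 0.001, -1.0]] F [-0.21 -1.29  0.64] op 0.006
now local [  42.  -139.1  133.6] F [-0.21 -1.29  0.64] t 9.0
shift mm [-2.  25.1 -4.4] turn [ 0.04 -0.15  0.02]
```

View pics/s5.png

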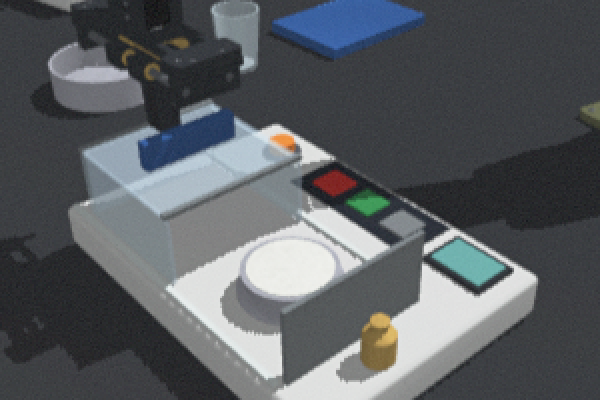

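Emit:
carry_out(commands=[[-0.001,0.008,-0.004,0,0,0],[-0.001,0.016,-0.004,0,0,0],[-0.001,0.022,-0.004,0,0,0],[-0.001,0.028,-0.004,0,0,0],[-0.001,0.034,-0.004,0,0,0],[-0.001,0.04,-0.004,0,0,0],[-0.001,0.045,-0.004,0,0,0]])

```text
clock: 9.75
tool_pos: [0.664, -0.0897, 0.1389]
eef_rot: [-0.085, 0.996, -0.0, 0.0]
contact_force: [0.4, -2.0, 2.1]
opening: 0.008
```

It slides freely now, having passed the stop at 2 N. Pushing on home.

Emit:
carry_out(commands=[[0,0.012,0,0,0,0],[0,0.024,0,0,0,0],[0,0.036,0,0,0,0],[0,0.048,0,0,0,0],[0,0.06,0,0,0,0],[0,0.072,0,0,0,0],[0,0.084,0,0,0,0],[0,0.094,0,0,0,0],[0,0.102,0,0,0,0],[0,0.108,0,0,0,0],[0,0.112,0,0,0,0],[0,0.115,0,0,0,0]])

```text
clock: 10.95
tool_pos: [0.644, 0.0235, 0.1385]
eef_rot: [-0.085, 0.996, -0.0, -0.0]
contact_force: [2.0, -2.0, 1.4]
opening: 0.002
```

```bash
python3 - <<'E'
from h import *
st();goto(a2w(44,36.5,.138))
E
```

```text
t 10.95 pos [0.644  0.0235 0.1385] R [[-0.985, -0.17, -0.001], [-0.17, 0.985, -0.0], [0.001, 0.0, -1.0]] F [ 2.03 -2.03  1.44] op 0.002
now local [ 43.6  21.  138.5] F [ 2.03 -2.03  1.44] t 10.95
shift mm [-0.4 15.5  0.5] turn [ 0.   -0.03  0.01]
```

Emit:
carry_out(commands=[[0,0.004,0,0,0,0],[0,0.008,0,0,0,0],[0,0.012,0,0,0,0],[0,0.015,0,0,0,0],[0,0.018,0,0,0,0],[0,0.02,0,0,0,0],[0,0.02,0,0,0,0]])

```text
clock: 11.65
tool_pos: [0.6414, 0.0387, 0.1387]
eef_rot: [-0.084, 0.996, -0.003, -0.0]
contact_force: [3.0, -7.5, 0.5]
opening: -0.001
```

Emit:
carry_out(commands=[[0,0.002,0,0,0,0],[0,0.004,0,0,0,0],[0,0.006,0,0,0,0],[0,0.006,0,0,0,0]])

```text
clock: 12.05
tool_pos: [0.6413, 0.0388, 0.1388]
eef_rot: [-0.082, 0.997, -0.007, 0.0]
contact_force: [4.1, -16.0, 1.4]
opening: 0.005
```

```bash
python3 - <<'E'
from h import *
st();goto(a2w(44,36.5,.138))
E
```

```text
t 12.05 pos [0.6413 0.0388 0.1388] R [[-0.986, -0.164, 0.001], [-0.164, 0.986, -0.013], [0.001, -0.013, -1.0]] F [  4.11 -16.04   1.39] op 0.005
now local [ 43.6  36.5 138.8] F [  4.11 -16.04   1.39] t 12.05
shift mm [-0.4  0.   0.8] turn [-0.76 -0.04 -0.37]
```

Hard stop exactly where closed is expected (local y 36.5 mm, 16 N). Retreating and checking.

Emit:
carry_out(commands=[[0,-0.02,0,0,0,0],[0,-0.04,0,0,0,0],[0,-0.04,-0.04,0,0,0],[0,-0.04,-0.065,0,0,0],[0.05,-0.04,-0.065,0,0,0],[0.1,-0.04,-0.065,0,0,0],[0.144,-0.04,-0.065,0,0,0],[0.144,-0.04,-0.065,0,0,0],[0.144,-0.04,-0.065,0,0,0]])

```text
clock: 12.95
tool_pos: [0.5036, -0.0146, 0.2039]
eef_rot: [-0.086, 0.996, 0.0, -0.0]
contact_force: [1.4, 0.7, -0.5]
opening: 0.006
```

```bash
python3 - <<'E'
from h import *
st();goto(a2w(-100,5,.08))
p=r.snapshot("scene");cv2.imwrite(f"pics/s6.png",p["img"][100:300,150:450].repeat(2,0).repeat(2,1))
for d in r.spot_point(p,"cover_grip")[:2]: print(d["p"],w2a(d["xyz"]))
p=r.snapshot("wrist");cv2.imwrite("pics/w6.png",p["img"])
for d in r.spot_point(p,"key_green_top")[:2]: print(d["p"],w2a(d["xyz"]))
E
```

```text
t 12.95 pos [ 0.5036 -0.0146  0.2039] R [[-0.985, -0.171, -0.001], [-0.171, 0.985, 0.0], [0.001, 0.001, -1.0]] F [ 1.38  0.69 -0.47] op 0.006
now local [-101.2    7.4  203.9] F [ 1.38  0.69 -0.47] t 12.95
shift mm [ -1.3  -2.4 123.9] turn [ 0.03 -0.05  0.05]
0.71 [0.04641557 0.05662592 0.1351    ]
0.7 [-0.10106257  0.00477143  0.0517    ]
```

View pics/s6.png

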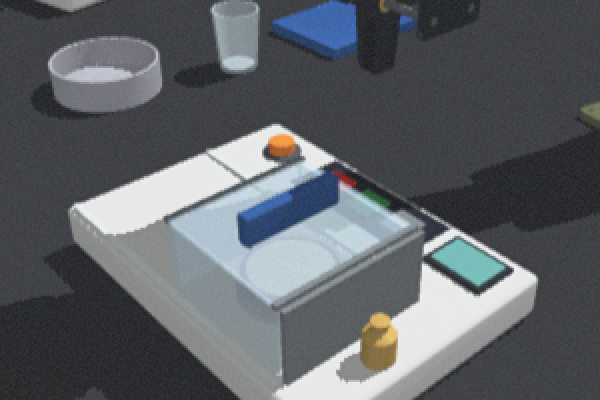

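View pics/w6.png

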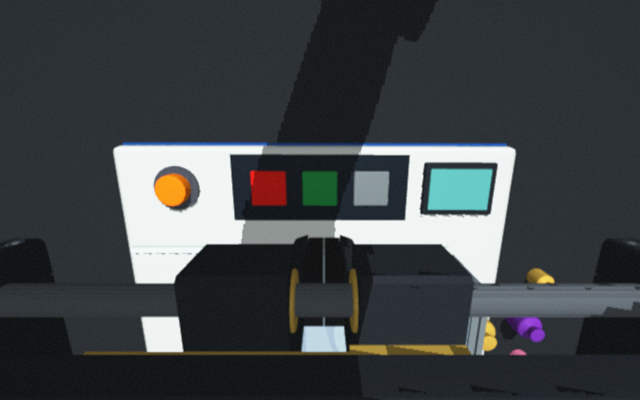

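The cover is flush against the grey wall, the dish and weight are in place, and the green key (320,188) is ahead of the fingertips. Descending to 13 mm above it.

Emit:
carry_out(commands=[[-0.001,-0.002,0.05,0,0,0],[-0.001,-0.002,0.1,0,0,0],[-0.001,-0.002,0.125,0,0,0],[-0.001,-0.002,0.137,0,0,0],[-0.001,-0.002,0.137,0,0,0],[-0.001,-0.002,0.137,0,0,0],[-0.001,-0.002,0.137,0,0,0]])

```text
clock: 13.85
tool_pos: [0.5074, -0.0167, 0.068]
eef_rot: [-0.085, 0.996, 0.0, 0.002]
contact_force: [-0.7, -0.0, 0.4]
opening: 0.006
```

```bash
python3 - <<'E'
from h import *
st();goto(a2w(-100,5,.054))
p=r.snapshot("wrist");cv2.imwrite("pics/w7.png",p["img"])
goto(a2w(-100,5,.054))
E
```

```text
t 13.85 pos [ 0.5074 -0.0167  0.068 ] R [[-0.985, -0.17, 0.003], [-0.17, 0.985, 0.0], [-0.003, -0.0, -1.0]] F [-0.7  -0.01  0.44] op 0.006
now local [-97.9   4.7  68. ] F [-0.7  -0.01  0.44] t 13.85
shift mm [ 2.2  0.3 14. ] turn [-0.    0.17 -0.01]
now local [-98.1   4.5  68. ] F [ 1.13  0.42 -0.19] t 13.9
shift mm [ 2.   0.5 14. ] turn [-0.01  0.17 -0.01]
```

View pics/w7.png

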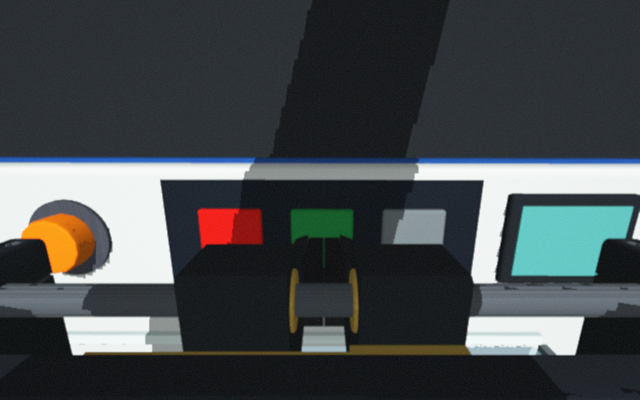

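The fingertips are centred on the green key, with the neighbours clear. Now fine steps.

Emit:
carry_out(commands=[[0.001,0,0.005,0,0,0],[0.001,0,0.009,0,0,0],[0.001,0,0.012,0,0,0],[0.001,0,0.012,0,0,0],[0.001,0,0.012,0,0,0]])

```text
clock: 14.4
tool_pos: [0.505, -0.017, 0.0546]
eef_rot: [-0.086, 0.996, 0.0, -0.0]
contact_force: [0.0, 0.0, -0.0]
opening: 0.005
```

Emit:
carry_out(commands=[[0,0,0.0005,0,0,0],[0,0,0.001,0,0,0],[0,0,0.001,0,0,0]])

```text
clock: 14.7
tool_pos: [0.5051, -0.017, 0.0539]
eef_rot: [-0.086, 0.996, 0.0, 0.0]
contact_force: [-1.5, 0.1, 4.0]
opening: 0.004
```

Emit:
carry_out(commands=[[0,0,0.0006,0,0,0],[0,0,0.0012,0,0,0],[0,0,0.0018,0,0,0],[0,0,0.0018,0,0,0]])

```text
clock: 15.1
tool_pos: [0.5051, -0.017, 0.0526]
eef_rot: [-0.086, 0.996, -0.0, 0.0]
contact_force: [-2.0, 0.4, 10.7]
opening: 0.006
```

10.7 N is past the 7.5 N stop force, so the key has switched. Holding about 1 s, then lifting off.

Emit:
carry_out(commands=[[0,0,0.0003,0,0,0],[0,0,0.0003,0,0,0],[0,0,0.0003,0,0,0],[0,0,0.0003,0,0,0],[0,0,0.0003,0,0,0],[0,0,0.0003,0,0,0],[0,0,0.0003,0,0,0],[0,0,0.0003,0,0,0]])

```text
clock: 15.9
tool_pos: [0.5051, -0.017, 0.0526]
eef_rot: [-0.086, 0.996, -0.0, 0.0]
contact_force: [-2.2, -0.2, 13.6]
opening: 0.005
```

Emit:
carry_out(commands=[[0,0,-0.01,0,0,0],[0,0,-0.05,0,0,0],[0,0,-0.1,0,0,0],[0,0,-0.15,0,0,0],[0,0,-0.15,0,0,0],[0,0,-0.15,0,0,0],[0,0,-0.15,0,0,0]])

```text
clock: 16.6
tool_pos: [0.5042, -0.0174, 0.2007]
eef_rot: [-0.085, 0.996, -0.0, -0.001]
contact_force: [0.0, -0.2, -0.5]
opening: 0.0
```

```bash
python3 - <<'E'
from h import *
st()
p=r.snapshot("scene");cv2.imwrite(f"pics/s8.png",p["img"][100:300,150:450].repeat(2,0).repeat(2,1))
for l in["cover_grip","weight_mid","sample_mid"]:
  for d in r.spot_point(p,l)[:2]: print(l,d["p"],d["xyz"],w2a(d["xyz"]))
p=r.snapshot("wrist");cv2.imwrite("pics/w8.png",p["img"])
E
```

```text
t 16.6 pos [ 0.5042 -0.0174  0.2007] R [[-0.985, -0.17, -0.002], [-0.17, 0.985, -0.0], [0.002, 0.0, -1.0]] F [ 0.   -0.24 -0.54] op 0.0
cover_grip 0.89 [0.6423, 0.0592, 0.1364] [0.04800924 0.05645213 0.1364    ]
weight_mid 0.89 [0.6212, 0.1681, 0.0704] [0.04575295 0.16735447 0.0704    ]
weight_mid 0.7 [0.5817, 0.2589, 0.013] [0.02228436 0.26355278 0.013     ]
```

View pics/s8.png

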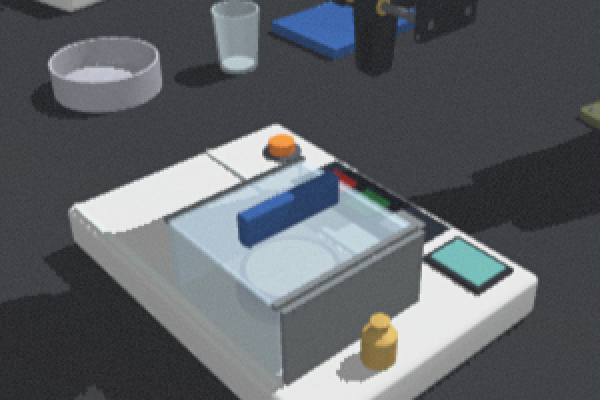

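View pics/w8.png

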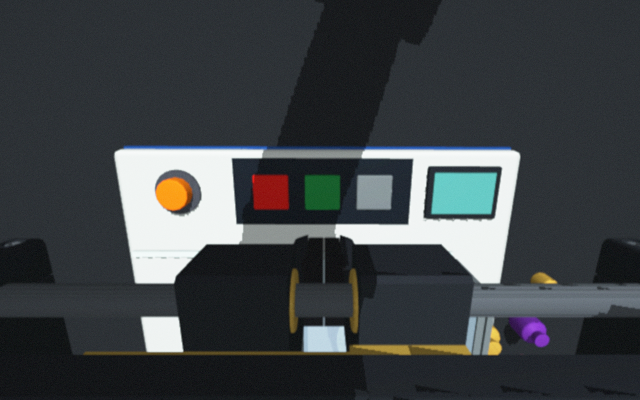

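The cover is still closed, the weight and dish are unmoved, the keys are up, and the arm is clear at 0.2 m. Handing in.

```bash
python3 -c "
from plant import r
print(r.finish_job())"
```

```text
the job is handed in; nothing more can be done
None
```

I closed the cover, pressed and released the green key, and handed the job in at about 17 s; the hand-in gives no verdict.

- **Cover:** The catch was holding, and the first push stopped hard at about 0.019–0.020 m with 17 N. I pressed the orange button to its stop, and the cover then slid freely at about 2–3 N. It stopped hard at 16 N, where 0.170 m was expected.
- **Green key:** I pressed it only after the cover was closed. The force settled at 10.7–13.6 N, which is past the 7.5 N stop and well under 35 N. I held it about a second and let go.
- **Last pictures:** The cover sits against the grey wall, the dish and brass weight look unmoved, and the keys and button are up. The arm ended about 0.15 m above the keys, touching nothing. I never touched the grey or red key.

Two things were less clean:
- **Button press:** The arm was stiffer vertically than I assumed, so the orange button was pressed with about 75 N instead of the 10–15 N I aimed for. That is below the 120 N wrist limit. It was done with the fingertips; if the 40 N body limit covers fingertips too, it was exceeded.
- **Detector readings:** In the final check the network placed the cover grip about 3–4 mm short of the closed position. That is within its stated accuracy, and the hard stop and pictures say closed. It did not report the dish through the closed cover, so that check is by eye.

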